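# Lock the stop and hold a stone blank in the carving jig's corner

### The job

Turn the turnbutton square across the loose side stop of the carving jig to secure it. Then take the rectangular stone blank, stand it upright and square on the jig's board, and press it firmly into the corner so that it bears on the side stop and the back stop at once; finish while still gripping it and pressing it against both. Leave the other stones and tools where they are.

Things in the scene. Friction and masses are not known exactly. Their poses are not given: they have to be found in the camera images.
- jig: Carving jig: plywood board 230 (x) x 200 (y) x 18 high, screwed to the table (does not move). Origin at the centre of its underside, its x and y axes along its edges. In this frame the board's top is z=18; the working corner, where the back stop's face (x=85) meets the side stop's face (y=26), is at (85, 26), open towards -x and -y. Outside the side stop a dark cleat (y 51 to 61, 20 high) backs it up, and a dark wooden post (36 x 34) at (-30, 79) carries the turnbutton.
- back_stop: Fixed wooden batten 24 (x) x 140 (y) x 32 high on the board's far (+x) edge, at jig (97, -20), top at jig z=50. Its stop face is the one that looks to jig -x, at jig x=85, and reaches from y=-90 to y=50. Origin at the centre of its underside.
- side_stop: Loose drop-in wooden batten 183 (x) x 24 (y) x 32 high standing on the board at jig (-8.5, 38), parallel to jig x, top at jig z=50; about 1 mm of play to the cleat and 2 mm to the back stop. Its stop face looks to jig -y. The turnbutton keeps it down. Origin at the centre of its underside.
- turnbutton (a joint): Steel turnbutton on the post, turning about a vertical axis; rad. 0: its arm points to jig -x, alongside the side stop (open). +1.57: arm points to jig -y, square across the side stop (secured). It grows counter-clockwise seen from above, ends at about 1.62 and stays where it is left (friction about 0.05 N m). The arm is 22 wide, 10 thick, 50 long from the axis, with a 14 tail behind; underside at jig z=51.5, 1.5 above the side stop.
- button_wing (a point): Point on the turnbutton's axis, middle of its upright grip wing. The wing is 36 long, in line with the arm, 14 thick and 22 high (11 above and 11 below this point); below it is the arm. This point's x axis turns with the button: its -x is the arm's direction.
- blank: The stone blank: upright rectangular block 60 (x) x 50 (y) x 72 high, the only square-edged loose stone, a dark cross drawn on its top; about 0.55 kg (0.45 to 0.65). Pressed down, or along a stop it already bears on, it drags with several N that can feel like a stop. On the board it stands 40 above the stops. Origin at the centre of its underside.
- round_blank: Bystander: upright round stone cylinder, 60 dia x 62 high. Origin at the centre of its underside.
- egg: Bystander: stone egg on a flat foot, 62 widest x 78 high. Origin at the centre of its underside.
- bust: Bystander: small pale turned figure, 54 dia foot x 84 high. Origin at the centre of its underside.
- chisel: Bystander: chisel lying among the stones, 160 long, 18 thick, wooden handle.
- hammer: Bystander: hammer lying near the far edge.
- brush: Bystander: brush lying near the far edge.
- bottle: Bystander: upright water bottle, 62 dia x 190 high, at the far right. Origin at the centre of its underside.
Not all that is in view belongs to the job. Leave any blue or pink look-alike of the blank alone.

How it is judged (in metres and radians):
On the way, in this order (a step that is already met when the one before it is completed fails the run):
1. the turnbutton is turned across the side stop (value of joint turnbutton above 1.3 rad), for 0.2 s.
2. the blank stands on the jig's board, upright and square to the stops (z of blank in the frame of jig between 0.013 and 0.023 m and angle between blank's own z axis and vertical below 0.09 rad and (angle between the x axis of blank and the x axis of jig, either way round below 0.1 rad or angle between the x axis of blank and the y axis of jig, either way round below 0.1 rad) and x of blank in the frame of jig between -0.09 and 0.065 m and y of blank in the frame of jig between -0.09 and 0.01 m), for 0.1 s.
At the end, for the whole second after the job is handed in: Turnbutton joint above 1.30; blank standing on the board (within 5 mm, tilt under 0.09, square within 0.10 rad), still, gripped and pressing on each stop with over 2.5 N; side stop in place (y and z within about 5 mm, tilt under 0.10, parallel within 0.05 rad) (value of joint turnbutton above 1.3 rad and z of blank in the frame of jig between 0.013 and 0.023 m and angle between blank's own z axis and vertical below 0.09 rad and (angle between the x axis of blank and the x axis of jig, either way round below 0.1 rad or angle between the x axis of blank and the y axis of jig, either way round below 0.1 rad) and contact force between blank and back_stop above 2.5 N and contact force between blank and side_stop above 2.5 N and contact force between the fingers and blank above 2.5 N and linear speed of blank below 0.02 m/s and angle between side_stop's own z axis and vertical below 0.1 rad and angle between the x axis of side_stop and the x axis of jig, either way round below 0.05 rad and y of side_stop in the frame of jig between 0.033 and 0.044 m and z of side_stop in the frame of jig between 0.014 and 0.022 m); the arm keeps its last pose, push and grip.
It fails at once if another stone or a tool is moved more than 4 cm (distance of any of round_blank, egg, bust, chisel, hammer, brush, bottle from where it was at the start of the episode above 0.04 m).
It also fails if it takes over 70 s, if anything falls off the work surface, if the arm or the gripper's body presses on something with over 40 N, if the wrist force passes 120 N, or if a joint passes its speed limit or range.

### The arm

A 6-joint arm with a two-finger parallel gripper is mounted at the origin on the work surface. World frame = base frame: x ahead of the robot, y to its left, z up, the work surface at z = 0. Lengths are in m, angles in degrees, forces in N, time in s.
With the tool pointing down it reaches from about 0.325 to 0.775 m from the base axis. Payload 5.5 kg.
Tool frame: the origin (TCP) lies at the centre of the arm's flange, where the gripper is bolted on; the fingertips stand 182 mm ahead of it and the grasp point (between the pads) lies 163 mm ahead of it; z points along the fingers, y is the line along which they close (so a half turn about z gives the same grasp; the last joint's range is limited). The gripper opens to 88 mm and grips with 3 to 60 N. Pads are 20 mm wide; open, the fingers measure 115 mm over their backs; the gripper's body (75 mm by 178 mm) begins 61 mm behind the grasp point.
Start: joints at [-70.285, 5.22, 70.514, -0, 104.267, -3.249], TCP at [0.234, -0.552, 0.405] pointing down, gripper open.
Joint ranges: [-164.24, 164.24], [-49.07, 125.15], [9.68, 141.18], [-86.29, 266.29], [3.28, 154.24], [-151.56, 151.56]. Speed limits (degrees/s): [147.25, 147.25, 172.46, 180, 180, 180].

### API

Orientations are given as [roll, pitch, yaw] about the fixed x, y, z axes, in that order (R = Rz(yaw) Ry(pitch) Rx(roll)).
In Python, from station import r gives the robot as it stands. The module is installed in compiled form; this text tells all that it offers. Calls block until the motion is done:
- r.reach(position, orientation): joint-space move of the TCP to a pose.
- r.servo_line(position, rotation=None, speed=0.15): straight line of the TCP; rotation=None keeps the orientation; speed is the mean speed in m/s.
- r.move_joints(angles): joint-space move.
- r.let_go() and r.grab(squeeze=None): open the fingers fully, or close them until they stop; squeeze is the grip in N (None keeps the last).
- r.wait(seconds).
- r.inverse_kinematics(position, orientation): joint angles nearest the present ones, or None.
- r.sense(): the state.
- r.snapshot(name): name is "scene" or "top" or "wrist"; returns a dict with "frame" (480x640x3 uint8, red, green, blue), "fx", "fy", "cx", "cy" (pixels), "R" (3x3) and "t" (3): a world point X has camera coordinates R X + t. Camera axes: x right, y down, z forward; pixel columns grow to the right and rows downward; lengths in m; the calibration is good to about 2 mm. A picture is of the moment at which its call begins. There is no depth.
A pose or a line that the arm cannot do raises r.IKError and nothing moves.
- r.hand_in(): hands the job in; it is judged then, once.
The state is a dict: "clock": time; "joints": joint angles; "joint_vel": joint speeds; "joint_torque": joint torques, N m; "tcp_pos": TCP position; "orientation": TCP orientation; "contact_force": force on the tool from outside, world axes, zero at the start; "torque": the same for the moment, N m; "opening": finger opening in m; "gripper_force": force on a finger pad.
Only numpy, scipy, OpenCV 4.12 (cv2) and the standard library are available. Lean on these libraries where they do the work, as an engineer would, in place of code of your own. Each camera call takes 0.05 s, during which the arm holds its last target. There are 200 camera calls.

## Working session

There is one attempt and no reset: what is moved stays moved. The work goes in short steps, each a Python script; the robot and the scene stay as the last script left them, time stands still between calls to the robot, and variables do not carry over. Pictures are saved under pics/ and viewed, at most 10 in all, crops included, and the job is handed in when it is done.

```bash
mkdir -p pics; python3 - <<'E'
from station import r
import cv2,json,numpy as np
for n in("scene","top"):
    s=r.snapshot(n); cv2.imwrite(f"pics/{n}0.png",s["frame"][:,:,::-1])
    json.dump({k:np.array(v).tolist() for k,v in s.items() if k!="frame"},open(f"{n}.json","w"))
    print(n,s["fx"],s["cx"],np.round(s["R"],3).tolist(),s["t"])
print(r.sense())
E
```

```text
scene 610.755347988567 323.3923717167559 [[-0.63, 0.777, 0.004], [0.587, 0.48, -0.652], [-0.508, -0.408, -0.759]] [ 0.42020591 -0.22655909  1.72168255]
top 617.0504338595341 326.9563130648911 [[0.014, -0.999, -0.032], [-0.995, -0.011, -0.1], [0.099, 0.033, -0.994]] [-0.09420333  0.545236    1.20757461]
{'clock': 0.1, 'joints': array([-7.02839155e+01,  5.26057390e+00,  7.05762724e+01,  3.01294602e-03,
        1.04265699e+02, -3.24800385e+00]), 'joint_vel': array([ 0.02062354, -0.14039237, -0.11476308, -0.0175788 ,  0.03720664,
        0.05397082]), 'joint_torque': array([ 4.09656175e-03, -4.47855127e+01, -4.07570171e+01,  7.01416167e-02,
        2.83405068e-02, -1.35510218e-04]), 'tcp_pos': array([ 0.23412541, -0.55250101,  0.40358832]), 'orientation': array([-1.79897785e+02, -8.72668495e-03,  2.29648204e+01]), 'contact_force': array([ 0.54768493, -0.05502267,  0.76191485]), 'torque': array([ 0.0077298 , -0.02491915,  0.00442941]), 'gripper_force': 0.0, 'opening': 0.08798228651700075}
```

View pics/top0.png

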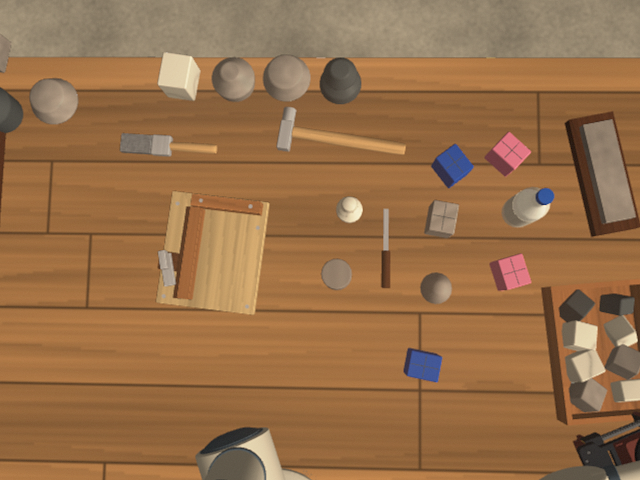

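View pics/scene0.png

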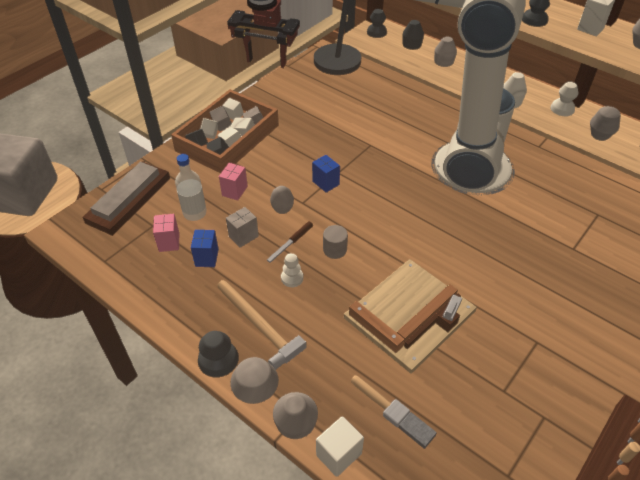

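The top view shows the jig at about (213,252), with the turnbutton at (167,268). The grey blank with a cross is at (444,218), next to a blue and a pink look-alike. The chisel is at (386,250), the egg at (436,288) and the bottle at (525,208). I'll enlarge the jig and the blank.

```bash
python3 - <<'E'
import cv2,numpy as np
a=cv2.imread("pics/top0.png")
c=cv2.resize(a[182:322,150:280],None,fx=4,fy=4,interpolation=cv2.INTER_CUBIC)
d=cv2.resize(a[190:250,420:468],None,fx=5,fy=5,interpolation=cv2.INTER_CUBIC)
o=np.zeros((560,770,3),np.uint8);o[:560,:520]=c;o[:300,525:765]=d
cv2.imwrite("pics/crop0.png",o)
E
```

```text
(no output)
```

View pics/crop0.png

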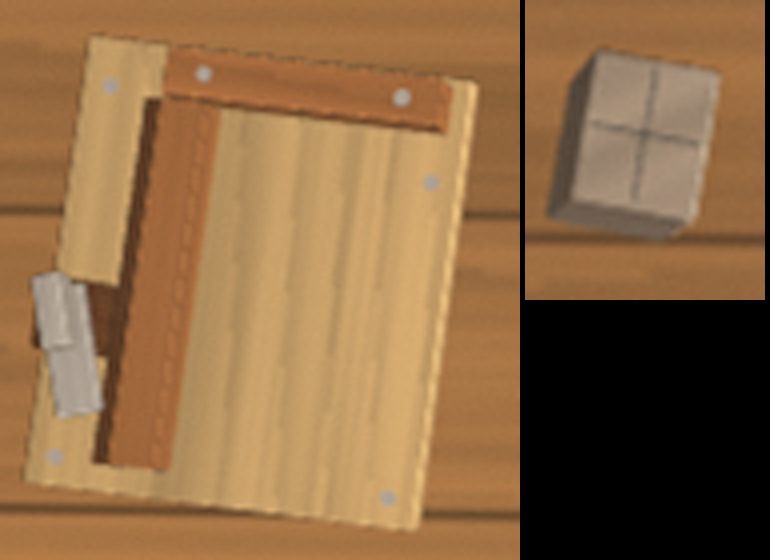

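The crop gives these board-top corners in crop pixels: (90,35), (478,82), (418,530) and (25,482). The button arm runs from about (55,310) to (80,412). The blank's top corners are about (598,48), (720,70), (692,218) and (572,197).

```bash
cat >h.py <<'E'
import json,numpy as np
from scipy.optimize import least_squares
def ray(c,uv,z):
    R=np.array(c["R"]);t=np.array(c["t"]);o=-R.T@t
    d=R.T@np.array([(uv[0]-c["cx"])/c["fx"],(uv[1]-c["cy"])/c["fy"],1])
    return (o+d*(z-o[2])/d[2])
def fit(W,M):
    "pose x,y,yaw mapping model xy M to world xy W"
    f=lambda p:(np.c_[np.cos(p[2])*M[:,0]-np.sin(p[2])*M[:,1]+p[0],np.sin(p[2])*M[:,0]+np.cos(p[2])*M[:,1]+p[1]]-W).ravel()
    s=least_squares(f,[*W.mean(0),0]);return s.x,np.abs(s.fun).max()
def J(p,xy):
    c,s=np.cos(p[2]),np.sin(p[2]);return np.array([p[0]+c*xy[0]-s*xy[1],p[1]+s*xy[0]+c*xy[1]])
E
python3 - <<'E'
from h import *
c=json.load(open("top.json"))
P=lambda l,k,o,z:np.array([ray(c,(u/k+o[0],v/k+o[1]),z)[:2] for u,v in l])
W=P([(90,35),(478,82),(418,530),(25,482)],4,(150,182),.018)
j,e=fit(W,np.array([(115,100),(115,-100),(-115,-100),(-115,100)])/1000)
print("jig",j,np.degrees(j[2]),e)
W=P([(73,48),(195,70),(167,218),(47,197)],5,(420,190),.072)
b,e=fit(W,np.array([(30,25),(30,-25),(-30,-25),(-30,25)])/1000)
print("blank",b,np.degrees(b[2]),e)
t=P([(80,412)],4,(150,182),.0615)[0]
a=J(j,(-.03,.079));print("axis",a,"tip",t,np.linalg.norm(t-a)); d=t-a
print("arm dir",np.degrees(np.arctan2(d[1],d[0])),"angle",np.degrees(np.arctan2(d[1],d[0])-j[2])-180)
for n,p,z in(("chisel",(386,250),.01),("egg",(436,288),.04),("bluefar",(453,165),.03),("bottle",(520,215),.1)):print(n,ray(c,p,z))
np.save("j.npy",j);np.save("b.npy",b)
from station import r
for yaw in (0,90,180,-90):
    for nm,p in(("ax",a),("bl",b),("place",J(j,(.055,.001)))):
        q=r.inverse_kinematics([p[0],p[1],.25],[180,0,np.degrees(j[2])+yaw]);print(yaw,nm,None if q is None else np.round(q))
E
```

```text
jig [ 0.53204086  0.14318119 -0.10751669] -6.160252669397662 0.001213175734084193
blank [ 0.60078924 -0.31303352 -0.17637448] -10.105513298321991 0.0017763986078291327
axis [0.51069155 0.22494431] tip [0.46296116 0.21578948] 0.04860041931753012
arm dir -169.14236531390677 angle -342.98211264450913
chisel [ 0.54095407 -0.20592537  0.01      ]
egg [ 0.46477313 -0.30171764  0.04      ]
bluefar [ 0.71177559 -0.33782238  0.03      ]
bottle [ 0.60100217 -0.44968541  0.1       ]
0 ax [ 20.   0.  91.  -0.  88. 116.]
0 bl [-30.  18.  71.  -0.  90.  66.]
0 place [ 10.   7.  84.  -0.  89. 106.]
90 ax [20.  0. 91. -0. 88. 26.]
90 bl [-30.  18.  71.   0.  90. -24.]
90 place [10.  7. 84. -0. 89. 16.]
180 ax [ 20.   0.  91.   0.  88. -64.]
180 bl [ -30.   18.   71.    0.   90. -114.]
180 place [ 10.   7.  84.   0.  89. -74.]
-90 ax None
-90 bl None
-90 place None
```

The jig is at (0.532, 0.143) with yaw -6.2°. The fit residual is about 1 mm, and the arm tip lies 49 mm from the axis where 50 is expected. The button sits at about +17°. The blank is at (0.601, -0.313) with yaw -10.1°. I'll turn the button first.

```bash
python3 - <<'E'
from h import *; from station import r; import cv2
j=np.load("j.npy");a=J(j,(-.03,.079));jy=np.degrees(j[2])
def st(n):
    s=r.sense();print(n,round(s["clock"],1),np.round(s["tcp_pos"],4),np.round(s["orientation"],1),"F",np.round(s["contact_force"],1),"op",round(s["opening"],4),"g",round(float(s["gripper_force"]),1))
r.reach([*a,.36],[180,0,jy+17]);st("above")
r.servo_line([*a,.249],speed=.12);st("down")
r.grab(15);st("grab")
for k in (35,53,71,90):
    r.servo_line([*a,.249],rotation=[180,0,jy+k],speed=.15);st(k)
r.let_go();r.servo_line([*a,.36],speed=.15);st("up")
s=r.snapshot("top");cv2.imwrite("pics/top1.png",s["frame"][:,:,::-1])
w=r.snapshot("wrist")["frame"][:,:,::-1]
cv2.imwrite("pics/w1.png",np.vstack([cv2.resize(w,(400,300)),cv2.resize(s["frame"][182:322,150:337,::-1],(400,300))]))
E
```

```text
above 3.0 [0.511  0.2243 0.3601] [180.   -0.   10.8] F [0.3 0.1 0.3] op 0.0877 g 0.0
down 4.1 [0.511  0.225  0.2501] [-1.80e+02 -1.00e-01  1.08e+01] F [-0.6  0.1  0.2] op 0.0882 g 0.0
grab 5.2 [0.5105 0.2257 0.249 ] [-179.9   -0.    10.9] F [ 0.3  5.8 -0.6] op 0.0139 g 15.0
35 5.7 [0.5105 0.2256 0.249 ] [-179.9   -0.    28.7] F [-0.3  5.1 -1.6] op 0.0138 g 15.0
53 6.1 [0.5107 0.2254 0.249 ] [-1.80e+02 -1.00e-01  4.66e+01] F [ 0.3  4.6 -1.2] op 0.0139 g 15.0
71 6.6 [0.5108 0.2253 0.249 ] [ 1.80e+02 -1.00e-01  6.46e+01] F [ 1.4  5.6 -1.4] op 0.0138 g 15.0
90 7.1 [0.5109 0.2252 0.249 ] [ 1.799e+02 -1.000e-01  8.360e+01] F [ 2.4  5.5 -2.6] op 0.0137 g 15.0
up 9.2 [0.5106 0.2249 0.3587] [-1.799e+02  1.000e-01  8.380e+01] F [-0.4  0.8 -0.1] op 0.0876 g 0.0
```

View pics/w1.png

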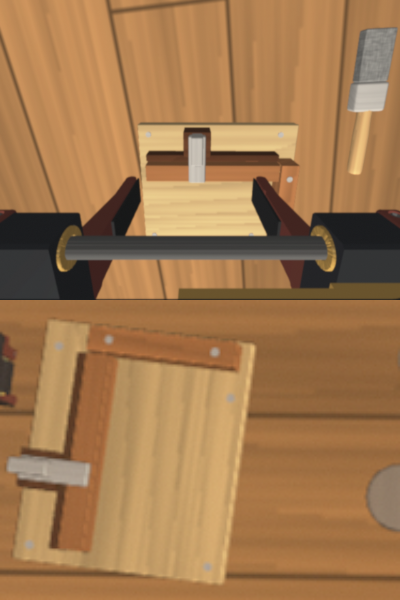

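The wrist and top views both show the arm square across the side stop, so the button is secured. The arm yields about 8 N/mm, which I can use for the pressing. Now I'll pick up the blank.

```bash
cat >>h.py <<'E'
from station import r
def st(n):
    s=r.sense();print(n,round(s["clock"],1),np.round(s["tcp_pos"],4),np.round(s["orientation"],1),"F",np.round(s["contact_force"],1),"op",round(s["opening"],4),"g",round(float(s["gripper_force"]),1));return s
E
python3 - <<'E'
from h import *; import cv2
b=np.load("b.npy");by=np.degrees(b[2])
r.servo_line([.511,.225,.42],speed=.2)
r.reach([*b[:2],.42],[180,0,by+90]);st("above")
r.servo_line([*b[:2],.30],speed=.2)
w=r.snapshot("wrist")["frame"][:,:,::-1];cv2.imwrite("pics/w2.png",w)
r.servo_line([*b[:2],.221],speed=.12);st("down")
r.grab(35);st("grab")
r.servo_line([*b[:2],.30],speed=.12);r.wait(.2);st("lift")
w2=r.snapshot("wrist")["frame"][:,:,::-1]
cv2.imwrite("pics/w23.png",np.vstack([cv2.resize(w,(400,300)),cv2.resize(w2,(400,300))]))
E
```

```text
above 11.7 [ 0.6012 -0.3118  0.4203] [180.  -0.  80.] F [-0.1 -0.   0.4] op 0.0882 g 0.0
down 13.3 [ 0.601  -0.3132  0.2221] [179.9   0.   79.9] F [-0.2  0.5 -0.8] op 0.0875 g 0.0
grab 13.9 [ 0.6009 -0.3131  0.2215] [180.    0.   79.9] F [-0.5  0.4  2.1] op 0.0599 g 35.0
lift 14.9 [ 0.6007 -0.3129  0.2985] [-179.9   -0.    79.9] F [-0.7 -1.1 -5. ] op 0.0598 g 35.0
```

View pics/w23.png

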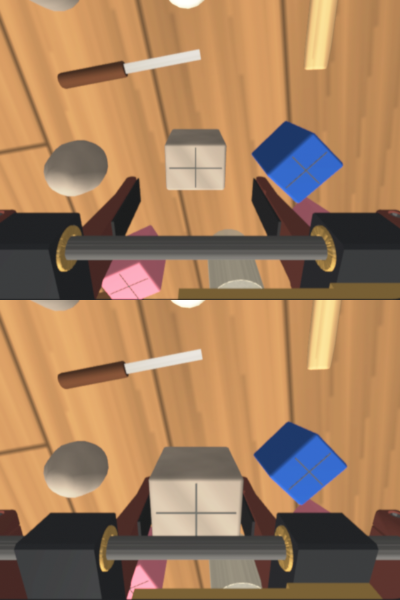

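The wrist view shows the blank held square between the pads, with a 60 mm opening and about 5 N of load. Next I'll carry it to the open part of the board and lower it to contact.

```bash
python3 - <<'E'
from h import *; import cv2
j=np.load("j.npy");jy=np.degrees(j[2]);b=np.load("b.npy")
o=[180,0,jy+90];p=J(j,(.043,-.012))
r.servo_line([*b[:2],.40],speed=.2)
r.reach([*p,.40],o);st("over")
r.servo_line([*p,.255],speed=.15);r.wait(.2);s0=st("low")
z=.243
while z>.236:
    r.servo_line([*p,z],speed=.03);r.wait(.1);s=st("z%.4f"%z)
    if s["contact_force"][2]-s0["contact_force"][2]>4:break
    z-=.001
f=r.snapshot("top")["frame"][:,:,::-1];w=r.snapshot("wrist")["frame"][:,:,::-1]
cv2.imwrite("pics/p3.png",np.vstack([cv2.resize(w,(400,300)),cv2.resize(f[182:322,150:337],(400,300))]))
E
```

```text
over 17.2 [0.5739 0.1257 0.3998] [-180.     0.    83.8] F [ 0.3 -0.7 -4.8] op 0.0601 g 35.0
low 18.5 [0.5738 0.1267 0.2562] [179.9  -0.   83.8] F [ 0.3  0.8 -4.7] op 0.0597 g 35.0
z0.2430 19.1 [0.5736 0.1266 0.2432] [180.   -0.   83.8] F [-0.  -1.  -4.4] op 0.0599 g 35.0
z0.2420 19.5 [0.5735 0.1266 0.242 ] [180.   -0.   83.8] F [ 0.   0.2 -3.3] op 0.0598 g 35.0
z0.2410 19.9 [0.5735 0.1266 0.2409] [-180.     0.    83.8] F [ 0.3  0.4 -4.2] op 0.0601 g 35.0
z0.2400 20.2 [0.5735 0.1266 0.24  ] [-180.     0.    83.8] F [-0.1  0.1 -4.4] op 0.0597 g 35.0
z0.2390 20.6 [0.5736 0.1267 0.2394] [179.9  -0.   83.8] F [ 1.2  0.1 -1.9] op 0.0597 g 35.0
z0.2380 20.9 [0.5736 0.1267 0.2394] [179.9  -0.   83.8] F [-1.6  0.1  6.8] op 0.0599 g 35.0
```

View pics/p3.png

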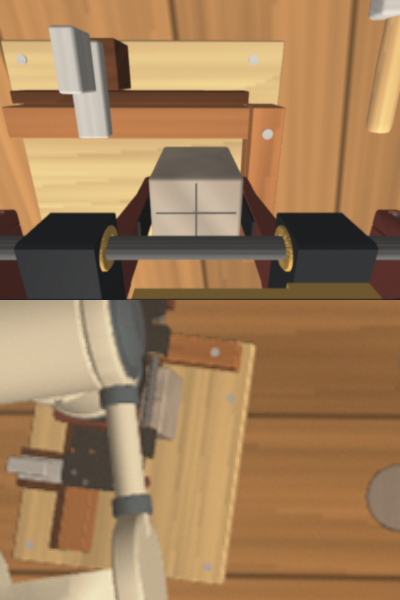

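The blank stands on the board at TCP z 0.2394, square, with a small gap left to each stop. I'll slide it in the jig's directions and watch both the force and the stall in actual motion.

```bash
python3 - <<'E'
from h import *
j=np.load("j.npy");c,s_=np.cos(j[2]),np.sin(j[2]);Rt=np.array([[c,s_],[-s_,c]])
def jf():
    r.wait(.15);s=r.sense();return Rt@(s["tcp_pos"][:2]-j[:2])*1000,Rt@s["contact_force"][:2],s
q=np.array([.043,-.012]);z=.2389
def go(): r.servo_line([*J(j,q),z],speed=.02);return jf()
def push(k,F):
    last=jf()[0][k]
    for i in range(25):
        q[k]+=.001;x,f,s=go();adv=x[k]-last;last=x[k]
        print("xy"[k],np.round(q*1000,1),"act",np.round(x,1),"F",np.round(f,1),"Fz",round(s["contact_force"][2],1),"op",round(s["opening"],4),np.round(s["orientation"],1),round(s["clock"],1))
        if -f[k]>F and adv<.35:break
go();push(0,7);push(1,9)
np.save("q.npy",q)
E
```

```text
x [ 44. -12.] act [ 43.6 -11.9] F [-4.6 -0. ] Fz 6.9 op 0.0599 [-179.9   -0.    83.9] 21.9
x [ 45. -12.] act [ 44.5 -11.9] F [-6.2  0.1] Fz 8.0 op 0.0599 [-179.9   -0.    83.9] 22.4
x [ 46. -12.] act [ 45.5 -11.8] F [-6. -0.] Fz 8.0 op 0.0599 [-179.9   -0.    83.9] 22.8
x [ 47. -12.] act [ 46.5 -11.9] F [-6.4 -0.7] Fz 8.3 op 0.0598 [-179.9   -0.    83.9] 23.1
x [ 48. -12.] act [ 47.5 -11.8] F [-6.  -0.2] Fz 7.8 op 0.0601 [-179.9   -0.    83.9] 23.6
x [ 49. -12.] act [ 48.5 -11.8] F [-6.3  0.3] Fz 8.5 op 0.0596 [-179.9   -0.    83.9] 23.9
x [ 50. -12.] act [ 49.4 -11.8] F [-6.2  0.5] Fz 7.8 op 0.0597 [-179.9   -0.    83.9] 24.4
x [ 51. -12.] act [ 50.5 -11.8] F [-6.5  1. ] Fz 7.6 op 0.0598 [-179.9   -0.    83.9] 24.8
x [ 52. -12.] act [ 51.5 -11.8] F [-6.3 -0.1] Fz 7.7 op 0.0596 [-179.9   -0.    83.9] 25.1
x [ 53. -12.] act [ 52.5 -11.8] F [-6.7 -0.2] Fz 8.4 op 0.06 [-179.9   -0.    83.9] 25.6
x [ 54. -12.] act [ 53.5 -11.8] F [-5.5  0.2] Fz 8.0 op 0.0599 [-179.9   -0.    83.9] 25.9
x [ 55. -12.] act [ 54.5 -11.8] F [-6.3  0.1] Fz 7.8 op 0.0601 [-179.9   -0.    83.9] 26.4
x [ 56. -12.
[... 2841 characters left out ...]
0.9  1.9] F [-55.1 -26.2] Fz 37.4 op 0.0607 [-178.2    0.9   83.8] 38.9
y [68.  7.] act [60.9  3. ] F [-55.4 -25.4] Fz 37.8 op 0.0607 [-178.2    0.9   83.8] 39.3
y [68.  8.] act [60.9  4. ] F [-55.4 -26.1] Fz 37.8 op 0.0606 [-178.2    0.9   83.8] 39.7
y [68.  9.] act [60.9  5.2] F [-55.4 -24.9] Fz 36.8 op 0.061 [-178.2    0.8   83.8] 40.1
y [68. 10.] act [60.8  6.4] F [-55.5 -25.1] Fz 37.1 op 0.0614 [-178.2    0.8   83.8] 40.5
y [68. 11.] act [60.8  7.5] F [-55.3 -23.6] Fz 38.0 op 0.0618 [-178.2    0.8   83.8] 40.9
y [68. 12.] act [60.8  8.8] F [-54.7 -21.2] Fz 36.9 op 0.0622 [-178.2    0.7   83.8] 41.3
y [68. 13.] act [60.8 10.1] F [-54.8 -19.9] Fz 36.0 op 0.0623 [-178.2    0.7   83.8] 41.7
```

My stall test was too strict because the arm gives. It stayed in contact but over-pressed x, and the pads may have slid along the stone. I'll relax the push and look.

```bash
python3 - <<'E'
from h import *; import cv2
j=np.load("j.npy")
r.servo_line([*J(j,(.058,.010)),.2392],speed=.05);r.wait(.15);st("relaxed")
w=r.snapshot("wrist");f=w["frame"][:,:,::-1];cv2.imwrite("pics/w4.png",f)
json.dump({k:np.array(v).tolist() for k,v in w.items() if k!="frame"},open("w4.json","w"))
s=r.snapshot("scene")["frame"][:,:,::-1]
cv2.imwrite("pics/c4.png",np.vstack([cv2.resize(f[:420],(480,315)),cv2.resize(s[230:380,300:540],(456,285))[:, :480] if 0 else cv2.copyMakeBorder(cv2.resize(s[230:380,300:540],(456,285)),0,0,0,24,cv2.BORDER_CONSTANT)]))
E
```

```text
relaxed 42.2 [0.5886 0.1456 0.2392] [-179.5    0.3   83.8] F [-17.2  -7.4  13.2] op 0.0619 g 33.8
```

View pics/c4.png

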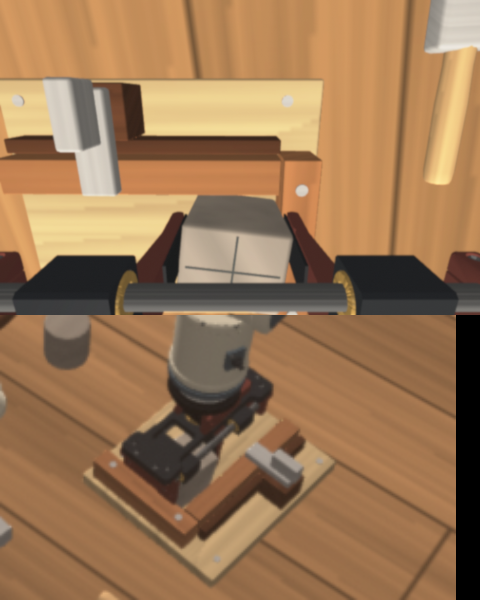

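The wrist view shows the blank yawed a few degrees in the grip, with its cross at about (235,270) and the far edge at (196,197)–(280,207). It isn't flush with the side stop at row 193. I'll enlarge that area to measure it.

```bash
python3 - <<'E'
import cv2
a=cv2.imread("pics/w4.png")[190:400,200:440]
cv2.imwrite("pics/c5.png",cv2.resize(a,(720,600)[:1]+(630,) if 0 else (672,588),interpolation=cv2.INTER_CUBIC))
E
```

```text
(no output)
```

View pics/c5.png

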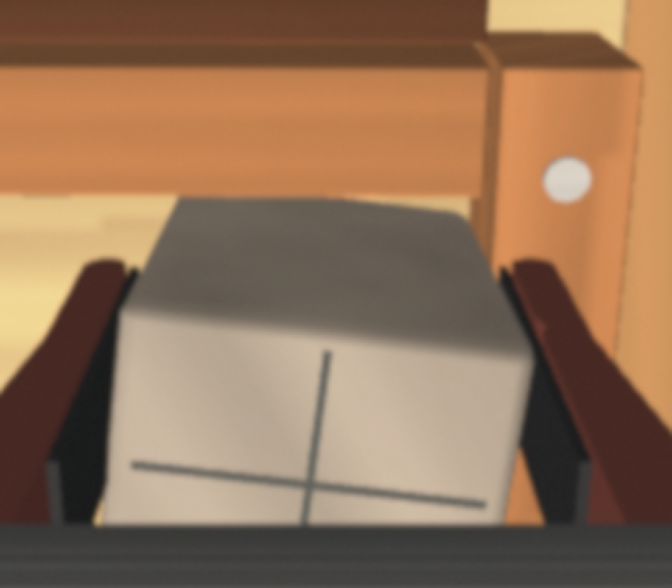

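The blank's left far corner reaches the side stop and the right end lags, so it has yawed. Top corners are (122,308) and (530,355), with the cross at (310,485).

```bash
python3 - <<'E'
from h import *
j=np.load("j.npy");c,s=np.cos(j[2]),np.sin(j[2]);Rt=np.array([[c,s],[-s,c]])
w=json.load(open("w4.json"))
for n,p,z in (("TL",(122,308),.09),("TR",(530,355),.09),("cross",(310,485),.09),("crossL",(132,464),.09),("crossR",(485,506),.09),("stop edge L",(0,193),.05),("stop edge R",(470,193),.05),("baseL",(180,198),.018),("back top",(490,240),.05)):
    X=ray(w,(p[0]/2.8+200,p[1]/2.8+190),z);print(n,np.round(Rt@(X[:2]-j[:2])*1000,1))
print(st("now")["clock"])
E
```

```text
TL [27.5 25.5]
TR [84.7 18.4]
cross [53.6 -3.2]
crossL [27.5  0.2]
crossR [79.5 -6.7]
stop edge L [-1.6 27.7]
stop edge R [81.1 27.9]
baseL [25.2 14.9]
back top [85.  19.1]
now 42.3 [0.5886 0.1456 0.2392] [-179.5    0.3   83.8] F [-17.2  -6.1  14.2] op 0.062 g 33.8
42.3083
```

The blank is yawed about -7°, centred near (54,-3), with the hand 13 mm ahead of it in y. I'll release, re-centre and re-grip, so the flat pads square it a few mm off the back stop. Then I'll press lightly, y first and then x, using force limits.

```bash
cat > push.py <<'E'
from h import *
j=np.load("j.npy");c,s_=np.cos(j[2]),np.sin(j[2]);Rt=np.array([[c,s_],[-s_,c]])
def jf():
    r.wait(.1);s=r.sense();return Rt@(s["tcp_pos"][:2]-j[:2])*1000,Rt@s["contact_force"][:2],s
def go(q,z,rot=None,v=.03): r.servo_line([*J(j,q),z],rotation=rot,speed=v);return jf()
def push(q,z,k,F,n):
    for i in range(n):
        q[k]+=.001;x,f,s=go(q,z)
        print("xy"[k],np.round(q*1000,1),"act",np.round(x,1),"F",np.round(f,1),"Fz",round(s["contact_force"][2],1),"op",round(s["opening"],4),np.round(s["orientation"],1),round(s["clock"],1))
        if -f[k]>F:return True
E
python3 - <<'E'
from push import *; import cv2
o=[180,0,np.degrees(j[2])+90]
r.let_go();st("open")
q=np.array([.051,-.003]);go(q,.2415,o,.06);st("there")
r.grab(50);st("grab")
z=.2400
go(q,z);st("z")
print(push(q,z,1,8,10)); np.save("q.npy",q)
f=r.snapshot("wrist");cv2.imwrite("pics/c6.png",cv2.resize(f["frame"][190:400,200:440,::-1],(672,588),interpolation=cv2.INTER_CUBIC))
E
```

```text
open 42.9 [0.5908 0.1469 0.239 ] [-180.     0.    83.8] F [ 0.2 -0.3  1. ] op 0.0876 g 0.0
there 43.4 [0.5824 0.1346 0.2417] [180.   -0.   83.8] F [-0.1 -0.4  0.8] op 0.0878 g 0.0
grab 43.9 [0.5826 0.1349 0.2415] [180.   -0.   83.8] F [ 2.3  0.8 -0.4] op 0.0614 g 48.2
z 44.3 [0.5825 0.1349 0.2415] [179.9  -0.   83.8] F [-1.5  0.6  5.9] op 0.0613 g 48.2
y [51. -2.] act [51.1 -2.5] F [-0.8 -2.5] Fz 5.7 op 0.0611 [1.799e+02 1.000e-01 8.380e+01] 44.6
y [51. -1.] act [51.2 -1.9] F [-1.2 -4.3] Fz 5.9 op 0.0613 [1.799e+02 1.000e-01 8.380e+01] 45.0
y [51.  0.] act [51.2 -1. ] F [-0.  -4.6] Fz 7.0 op 0.0611 [1.799e+02 1.000e-01 8.380e+01] 45.3
y [51.  1.] act [51.3 -0. ] F [-0.2 -5.1] Fz 6.0 op 0.0614 [1.799e+02 1.000e-01 8.380e+01] 45.7
y [51.  2.] act [51.3  1. ] F [-0.3 -4.4] Fz 6.0 op 0.0615 [1.799e+02 1.000e-01 8.380e+01] 46.0
y [51.  3.] act [51.4  2. ] F [ 0.3 -5.3] Fz 5.9 op 0.0611 [1.799e+02 1.000e-01 8.380e+01] 46.4
y [51.  4.] act [51.4  2.9] F [ 0.6 -3.9] Fz 6.7 op 0.0616 [1.799e+02 1.000e-01 8.380e+01] 46.7
y [51.  5.] act [51.4  4. ] F [ 0.5 -5.3] Fz 5.4 op 0.0616 [1.799e+02 1.000e-01 8.380e+01] 47.1
y [51.  6.] act [51.4  5. ] F [ 0.  -4.8] Fz 5.4 op 0.0614 [1.799e+02 1.000e-01 8.380e+01] 47.4
y [51.  7.] act [51.4  5.8] F [-0.1 -4.7] Fz 6.2 op 0.061 [1.799e+02 1.000e-01 8.380e+01] 47.8
None
```

View pics/c6.png

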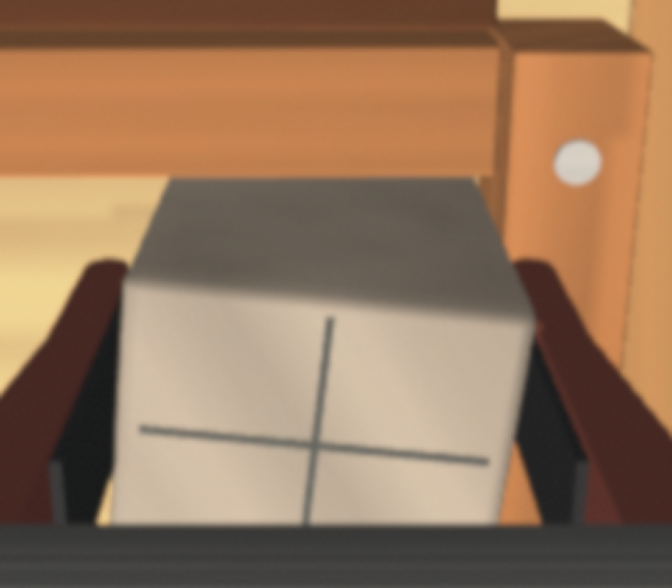

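The blank is still yawed about 5°: its top edge runs (125,282)–(532,318) while the stop edge is level at row 177. I'll compute where it actually is.

```bash
python3 - <<'E'
from push import *
w=r.snapshot("wrist")
for n,p,z in (("TL",(125,282),.09),("TR",(532,318),.09),("cross",(315,445),.09),("crossL",(140,428),.09),("crossR",(487,462),.09),("stop edge L",(0,177),.05),("stop edge R",(490,177),.05)):
    X=ray(w,(p[0]/2.8+200,p[1]/2.8+190),z);print(n,np.round(Rt@(X[:2]-j[:2])*1000,1))
o=-np.array(w["R"]).T@np.array(w["t"]);print("cam",Rt@(o[:2]-j[:2])*1000,o[2])
x,f,s=jf();print(x,f,s["torque"],s["clock"])
E
```

```text
TL [24.9 26.2]
TR [82.4 20.5]
cross [51.5 -0.3]
crossL [25.8  2.7]
crossR [77.2 -3.2]
stop edge L [-4.2 28. ]
stop edge R [82.6 27.8]
cam [51.86214048 87.31888962] 0.2212222065025621
[51.44837645  5.82227135] [ 0.18887458 -4.70848129] [-0.97642626  0.22071726  0.1037473 ] 47.9917
```

The blank is now near (51.5, -2) after a 1–2 mm camera bias, with yaw -5.7° and jammed edgewise in the pads. I'll re-grip flat at the blank's own yaw, rotate the hand to square, then press.

```bash
python3 - <<'E'
from push import *; import cv2
jy=np.degrees(j[2])+90
r.let_go()
q=np.array([.0512,-.0018]);go(q,.2390,[180,0,jy-5.7],.06);st("there")
r.grab(45);st("grab")
z=.2388
go(q,z,[180,0,jy],.05);st("square")
print(push(q,z,1,9,12)); print(push(q,z,0,9,11)); np.save("q.npy",q)
f=r.snapshot("wrist");cv2.imwrite("pics/c7.png",cv2.resize(f["frame"][190:400,200:440,::-1],(672,588),interpolation=cv2.INTER_CUBIC))
E
```

```text
there 49.0 [0.5828 0.1361 0.2391] [180.   -0.   78.2] F [0.  0.1 0.6] op 0.0876 g 0.0
grab 49.5 [0.5827 0.136  0.239 ] [180.   -0.   78.2] F [-0.6 -0.4 -0.3] op 0.0598 g 45.0
square 49.9 [0.5828 0.1359 0.239 ] [180.   -0.   83.7] F [-1.1 -0.9  1.6] op 0.0598 g 45.0
y [51.2 -0.8] act [51.3 -1.1] F [-0.2 -2.6] Fz 3.0 op 0.0601 [180.    0.   83.8] 50.2
y [51.2  0.2] act [51.3  0.2] F [ 0.9 -3. ] Fz 3.2 op 0.0602 [180.   -0.   83.8] 50.6
y [51.2  1.2] act [51.3  1.3] F [ 1.3 -2.2] Fz 4.3 op 0.0597 [180.   -0.   83.8] 51.0
y [51.2  2.2] act [51.3  1.8] F [ 1.  -5.5] Fz 4.2 op 0.0599 [1.80e+02 1.00e-01 8.38e+01] 51.3
y [51.2  3.2] act [51.3  2.2] F [ 0.2 -7.6] Fz 5.1 op 0.0597 [1.80e+02 1.00e-01 8.38e+01] 51.6
y [51.2  4.2] act [51.3  2.6] F [ -0.8 -11.2] Fz 6.2 op 0.0594 [-180.     0.2   83.8] 52.0
True
x [52.2  4.2] act [51.8  2.6] F [ -4.4 -10. ] Fz 8.3 op 0.0596 [-179.9    0.3   83.8] 52.4
x [53.2  4.2] act [52.3  2.7] F [ -8.2 -11.1] Fz 10.9 op 0.0597 [-179.8    0.3   83.8] 52.7
x [54.2  4.2] act [52.8  2.7] F [-10.4 -12.2] Fz 13.6 op 0.06 [-179.6    0.3   83.8] 53.0
True
```

View pics/c7.png

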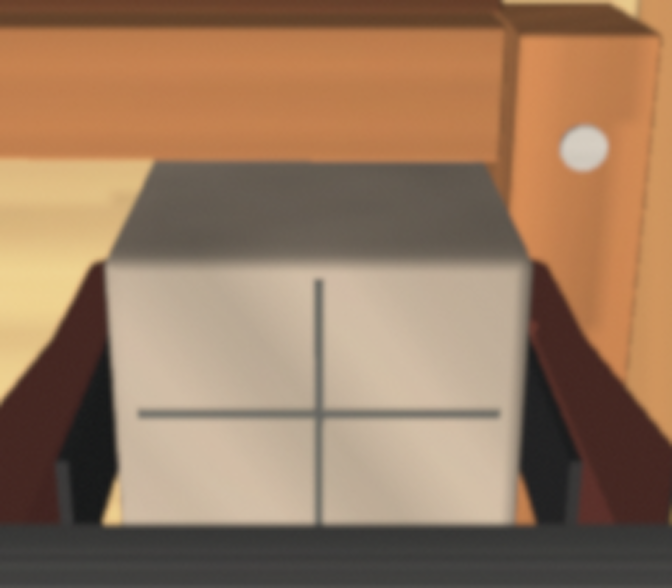

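The blank is now square in the view, with its top edge level at row 262 and flush to the side stop. The x force began at about 51, but the back stop should be felt near 55.5, so this is only drag. I'll ease y, slide x to the real stop, then press both.

```bash
python3 - <<'E'
from push import *
q=np.load("q.npy");z=.2394
q[1]=.0015;go(q,z);st("eased")
prev=None
while q[0]<.062:
    q[0]+=.001;x,f,s=go(q,z)
    print("x",np.round(q*1000,1),"act",np.round(x,1),"F",np.round(f,1),"Fz",round(s["contact_force"][2],1),np.round(s["orientation"],1),round(s["clock"],1))
    if x[0]>54.8 and -f[0]>13:break
print(push(q,z,1,17,8))
np.save("q.npy",q);st("end")
E
```

```text
eased 53.5 [0.5855 0.1391 0.239 ] [-179.9    0.    83.9] F [-5.4 -3.   5.1] op 0.0597 g 45.0
x [55.2  1.5] act [54.5  1.7] F [-6.1 -3.7] Fz 6.4 [-179.8    0.    83.9] 53.8
x [56.2  1.5] act [55.5  1.7] F [-6.  -3.3] Fz 6.4 [-179.8    0.    83.9] 54.1
x [57.2  1.5] act [56.2  1.8] F [-8.9 -4.3] Fz 7.9 [-179.7    0.    83.9] 54.5
x [58.2  1.5] act [56.6  1.8] F [-13.   -3.2] Fz 9.7 [-179.6    0.    83.9] 54.9
y [58.2  2.5] act [56.6  2.1] F [-13.6  -8.9] Fz 9.4 op 0.0601 [-1.796e+02  1.000e-01  8.380e+01] 55.2
y [58.2  3.5] act [56.7  2.4] F [-14.3 -10.4] Fz 10.9 op 0.0598 [-179.6    0.2   83.8] 55.5
y [58.2  4.5] act [56.7  2.8] F [-14.2 -13.9] Fz 12.0 op 0.0595 [-179.6    0.3   83.8] 55.9
y [58.2  5.5] act [56.8  3.2] F [-14.1 -17.3] Fz 12.0 op 0.0595 [-179.6    0.4   83.8] 56.2
True
end 56.2 [0.5888 0.1403 0.2393] [-179.6    0.4   83.8] F [-15.9 -15.6  12. ] op 0.0595 g 45.0
```

Free sliding in x took 6 N, and the stop is clearly felt at x≈56. In y the stop is at ≈1.7. Both forces are now well above the drag. I'll add 1 mm in x, settle, check and hand in.

```bash
python3 - <<'E'
from push import *
q=np.load("q.npy");q[0]+=.001
x,f,s=go(q,.2394);r.wait(.3);x,f,s=jf();st("final");print(x,f)
if -f[0]>12 and -f[1]>12: print(r.hand_in())
E
```

```text
final 57.0 [0.5893 0.1403 0.2393] [-179.4    0.4   83.8] F [-20.7 -14.5  13.9] op 0.0595 g 45.0
[57.21095914  3.26767508] [-18.99265642 -16.62689386]
the job is handed in; nothing more can be done
None
```

I handed the job in at 57 s with the turnbutton square across the side stop. The blank stands square in the corner, still gripped and pushed at about 19 N toward the back stop and 17 N toward the side stop, drag included; the hand-in gave no verdict.

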